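Clamp the loose foot strip of a serving board in a standing bar clamp

ROBOT

A 7-joint arm with a two-finger parallel gripper is mounted at the origin on a cart in front of the work surface, level with it; the furniture and walls round the work are solid. World frame = base frame: x ahead of the robot, y to its left, z up, the work surface at z = 0. Lengths are in m, angles in rad, forces in N, time in s.
With the tool pointing down it reaches from about 0.4 to 0.875 m from the base axis. Payload 19.3 kg.
Tool frame: the origin (TCP) lies between the finger pads; the fingertips stand 17 mm ahead of it and the grasp point (between the pads) lies 2 mm behind it (bot.tips_ahead is the z of the fingertips in the tool frame, in m); z points along the fingers, y is the direction in which the jaws open and shut (so a half turn about z gives the same grasp; the last joint's range is limited). The gripper opens to 85 mm and grips with 20 to 120 N. Pads are 22 mm wide; open, the fingers measure 114 mm over their backs; the gripper's body (76 mm by 85 mm) begins 54 mm behind the grasp point. The pads swing forward as they close: fully open they stand 13 mm farther back than shut.
Start: joints at [1.045, 0.521, -0.036, 1.599, 0.021, 1.021, -0.113], TCP at [0.275, -0.561, 0.248] pointing down, gripper open.
Joint ranges: [-2.91, 2.91], [-0.3, 2.13], [-1.5, 1.42], [0.17, 2.43], [-1.26, 4.41], [0.16, 1.93], [-2.52, 2.52]. Speed limits (rad/s): [1.89, 1.89, 2.39, 2.39, 3.01, 3.01, 3.01].

INTERFACE

Orientations are given as [roll, pitch, yaw] about the fixed x, y, z axes, in that order (R = Rz(yaw) Ry(pitch) Rx(roll)).
In Python, from workcell import telemetry, cams, job, bot gives the robot as it stands.
- The arm moves only by the tool arm_command, never from a script. Its argument "deltas" is a list of rows, each a list of 7 numbers: the opening, from -1 (shut) to 1 (fully open), so that 0 is half open, then the shift along the tool's x, y, z normalised to -1 to 1, where 1 is 150 mm, then the turn, a rotation vector about the tool's x, y, z normalised to -1 to 1, where 1 is 45 degrees. In form: [[hand, tx, ty, tz, rx, ry, rz], ...]. A call has 1 to 8 rows; each row is the pose to reach, as a shift and turn from the pose commanded when the call began, along the tool's axes at that moment; what a row does not reach only later rows make up. A row lasts 1/8 s, in which the tool goes at most 62.5 mm and 10.7 degrees, less where a joint would pass 70% of its speed; a pose out of reach is approached as far as the arm can. A call with a number of a shift or a turn outside -1 to 1 is refused whole. A call with a gripper value outside its range is refused whole. The fingers move at their own pace and stop on an object; "newtons" is the grip in N (left out, the last holds). Time passes only in rows, so rows that repeat a pose let the fingers close. It gives the time, the measured TCP pose, the force and the opening at its end, in the units of the state.
- telemetry.observe(): the state, without advancing time (a new reading comes with each control period).
- cams.grab_frame(name): name is "scene" or "side" or "wrist"; returns the picture (480x640x3 uint8, blue, green, red); there is no depth.
- cams.get_calibration(name): a dict with "fx", "fy", "cx", "cy" (pixels), "k1" (the pictures are not rectified: a ray, as slopes to the right and down, at radius r is drawn at 1 + k1 r^2 times it, then the intrinsics apply), "R" (3x3) and "t" (3): a world point X has camera coordinates R X + t. Camera axes: x right, y down, z forward; pixel columns grow to the right and rows downward; lengths in m; the calibration is good to about 2 mm. A picture is of the moment at which its call begins: read the wrist's pose just before it. get_calibration takes no time and is no camera call; for the wrist camera it gives the pose at the moment of the call.
- job.job_done(): hands the job in, once; it reports no verdict.
The state is a dict: "clock": time; "qpos": joint angles; "qd": joint speeds; "joint_efforts": joint torques, N m; "position": TCP position; "tool_rot": TCP orientation; "force": force on the tool from outside, world axes, zero at the start; "moment": the same for the moment, N m; "grip_width": finger opening in m.
Only numpy, scipy, OpenCV 4.12 (cv2) and the standard library are available. Lean on these libraries where they do the work, as an engineer would, in place of code of your own. Each camera call takes 0.05 s, during which the arm holds its last target.

TASK

The serving board lies face down in the bar clamp, and its loose foot strip, freshly glued, must be clamped. Push the strip along its groove until its ends are flush with the board's edges, slide the clamp's jaw down the bar onto it, without forcing it, until the jaw tilts and bites on the bar, then screw the knob clockwise until the strip is firmly held, without crushing the wood. Do not shove the board off its supports, leave the other things standing where they are, and let go.

Things in the scene. Friction and masses are not known exactly. Their poses are not given: they have to be found in the camera images.
- clamp: Standing F-clamp, fixed: dark iron foot with round steel anvil and two wooden bearer strips, all 30 mm high, under the board; upright flat steel bar (10 mm along x, 20 mm along y), its centre 105 mm along +y of the origin, top at z 178 mm. Origin on the worktop straight below the screw; x along the board's length, y from the screw to the bar, z up.
- jaw_top (a point): On the bar's axis, level with the top of the sliding jaw's collar (iron block round the bar with steel top plate: 40 mm along x, 46 along y, 50 high). An arm runs 105 mm along -y to the screw. The free end sags and grips the bar, so pressing on the knob will not slide the jaw; pressing the collar beside the bar with 4 to 10 N will. 15 to 25 N after the pad touches binds it; over 40 N is forcing.
- screw: Clamping screw at the jaw's free end. Origin: centre of the underside of its steel pad (22 mm disc), which presses on the strip; z up along the screw. At the start the pad hangs about 17 to 40 mm above the strip. Held firmly = 25 to 50 N between pad and strip; above 60 N the wood is crushed. Pressing the collar until it binds leaves only about 9 N here (13 N if pressed with 25 N).
- knob (a point): Centre of the wooden ball knob (34 mm diameter) on top of the screw, 90 mm above the pad; 105 mm from the bar, free all round and above, arm's boss (30 mm diameter) ends 30 mm or more below it. Once the jaw has bound the knob stays at its height while it is turned.
- screw_turn (a joint): Turn of the knob in rad, growing clockwise seen from above; 0 to 14, starts at 0 to 2.5. Pad goes out 6 mm a turn (0.95 mm per rad), so the screw alone cannot reach the strip. Once the jaw has bound, each rad adds about 10 N between pad and strip and tilts the jaw 0.007 rad more. The screw holds where it is left.
- board: Wooden serving board lying face down, loose, 180 mm along x, 160 along y, 22 thick, 0.85 kg. Origin: centre of its underside, 30 mm above the worktop. Two parallel foot strips run along y, both on top: one glued at x = +48 mm, the loose one in a groove (28 mm wide, 8 deep) at x = -48 mm, below the screw.
- strip_mid (a point): Centre of the loose foot strip: dark wood bar 26 mm along x, 160 mm along y, 24 high, 0.09 kg, lying in the board's groove and standing 16 mm proud of the board. Its -y end (away from the bar) sticks out 14 to 34 mm past the board's edge; it slides with about 1 N. Flush: y in the board's frame 0, within 4 mm.
- strip: The same loose foot strip; origin at the centre of its underside.
- glue_bottle: Small plain white bottle, 44 mm diameter, 130 mm high, bystander to the right of the board; origin at its foot.
- salt_shaker: Salt shaker, 44 mm diameter, 90 mm high, bystander to the left; origin at its foot.
- jigger: Steel two-ended bar measure, 43 mm diameter, 78 mm high, bystander to the right, near the front edge; origin at its foot.

How it is judged:
On the way, in this order (a step that is already met when the one before it is completed fails the run):
1. the strip's ends are flush with the board's edges (y of strip_mid in the frame of board between -0.004 and 0.004 m), for 0.2 s.
2. the jaw has been slid down until the pad bears on the strip (contact force between screw and strip above 1 N), for 0.2 s.
3. the screw holds the strip firmly (contact force between screw and strip above 25 N), for 0.2 s.
At the end, for the whole second after the job is handed in: the strip lies home in its groove, its ends flush with the board's edges within 4 mm, the board level and at rest, and the pad presses on the strip with 25 to 50 N by itself (all of step 1 and z of strip_mid in the frame of board below 0.028 m and angle between the z axis of strip_mid and the z axis of board, either way round below 0.04 rad and angle between board's own z axis and vertical below 0.05 rad and contact force between screw and strip between 25 and 50 N and linear speed of board below 0.01 m/s); the robot touches nothing.
It fails at once if the jaw is forced: its collar is pressed from above with more than 40 N (contact force between the fingers and jaw_c1 above 40 N).
It fails at once if the wood is crushed: more than 60 N between pad and strip (contact force between screw and strip above 60 N).
It fails at once if the board is shoved more than 15 mm (distance of board from where it was at the start of the episode above 0.015 m).
It fails at once if a bystander is moved by more than 30 mm (distance of any of glue_bottle, salt_shaker, jigger from where it was at the start of the episode above 0.03 m).
It also fails if it takes over 72 s, if anything falls off the work surface, if the arm or the gripper's body presses on something with over 40 N, if the wrist force passes 120 N, or if a joint passes its speed limit or range.

## Working session

There is one attempt and no reset: what is moved stays moved. The work goes in short steps, Python scripts to look and compute and a tool call to move; the robot and the scene stay as the last step left them, time stands still between calls to the robot, and variables do not carry over. Pictures are saved under pics/ and viewed, and the job is handed in when it is done.

Besides the shell and the picture viewer there is one more tool, called as a command line: name --pt "numbers of a row" for each row, then --argument value for the rest. arm_command: Moves the arm, as the interface text tells. Its arguments: {"type":"object","properties":{"deltas":{"type":"array","items":{"type":"array","items":{"type":"number"}}},"newtons":{"type":"number"}},"required":["deltas"]}

```bash
ls; mkdir -p pics; python3 - <<'E'
from workcell import telemetry, cams, job, bot
import cv2
print(telemetry.observe()); print(bot.tips_ahead)
for n in ("scene","side","wrist"):
    c=cams.get_calibration(n); print(n,c)
    cv2.imwrite(f"pics/{n}0.png",cams.grab_frame(n))
E
```

```text
pics
{'clock': 0.0, 'qpos': array([ 1.04481833,  0.52200747, -0.03631283,  1.59999763,  0.02119721,
        1.02108554, -0.11279255]), 'qd': array([ 3.19750804e-04, -1.40202959e-04,  7.50547325e-05,  3.06664194e-03,
       -1.91499992e-03, -9.70490363e-04,  1.51430973e-04]), 'joint_efforts': array([-4.39119503e-04, -9.27085018e+01,  1.97957464e+00, -3.69938207e+01,
        1.78161910e-02,  7.90146994e-03, -1.25572406e-06]), 'position': array([ 0.27492561, -0.56093903,  0.24773367]), 'tool_rot': array([-3.14048269e+00,  8.37449549e-05,  4.55761232e-01]), 'force': array([-0.4233432 ,  0.50771474,  0.39892489]), 'moment': array([-0.0438174 , -0.02118061, -0.0007693 ]), 'grip_width': 0.08493964193121725}
0.017
scene {'fx': 593.7308495018696, 'fy': 593.7308495018696, 'cx': 314.76655275310515, 'cy': 236.57053591023683, 'k1': 0.03274186231419146, 'R': array([[-0.55922276, -0.82900871,  0.00380293],
       [-0.62259771,  0.41694671, -0.66221412],
       [ 0.54739565, -0.3726929 , -0.74930501]]), 't': array([0.28270716, 0.405949  , 1.05355796])}
side {'fx': 450.0465477962004, 'fy': 450.0465477962004, 'cx': 314.11188936302904, 'cy': 240.4264995428134, 'k1': 0.007766439454328588, 'R': array([[ 0.99719814,  0.07479265,  0.00138616],
       [ 0.0605439 , -0.79606141, -0.60217993],
       [-0.04393516,  0.60057664, -0.7983592 ]]), 't': array([-0.51460853,  0.03007219,  1.12147603])}
wrist {'fx': 422.42403677727316, 'fy': 422.42403677727316, 'cx': 325.00228263599206, 'cy': 241.84632785019465, 'k1': 0.018021706817677435, 'R': array([[ 0.44075174, -0.89762844, -0.00104706],
       [-0.85161475, -0.4185263 ,  0.31557574],
       [-0.28370798, -0.13819886, -0.94889981]]), 't': array([-0.62551476, -0.04013029,  0.38006707])}
```

View pics/scene0.png

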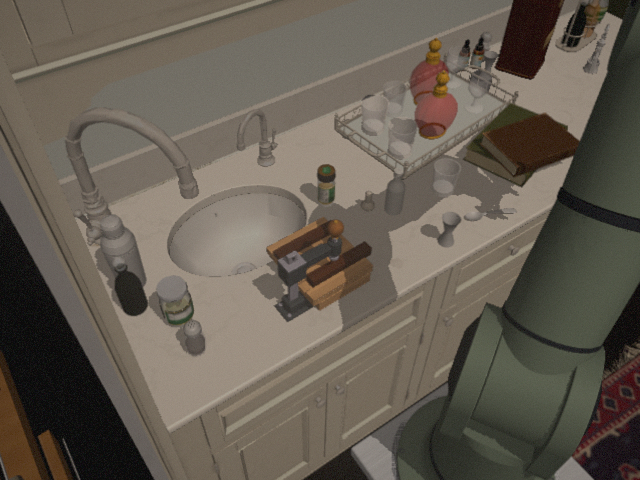

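View pics/side0.png

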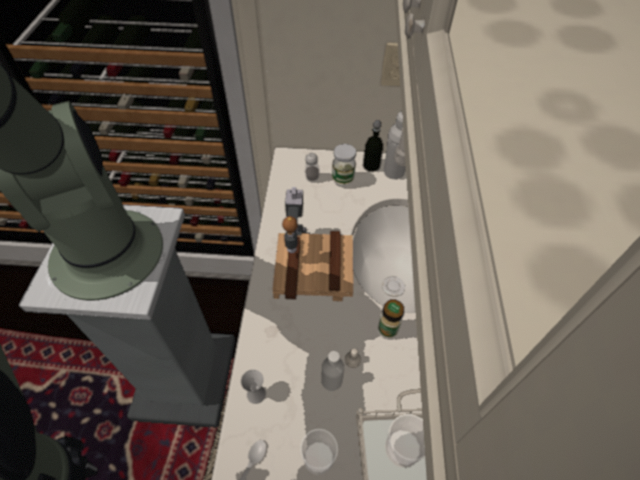

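View pics/wrist0.png

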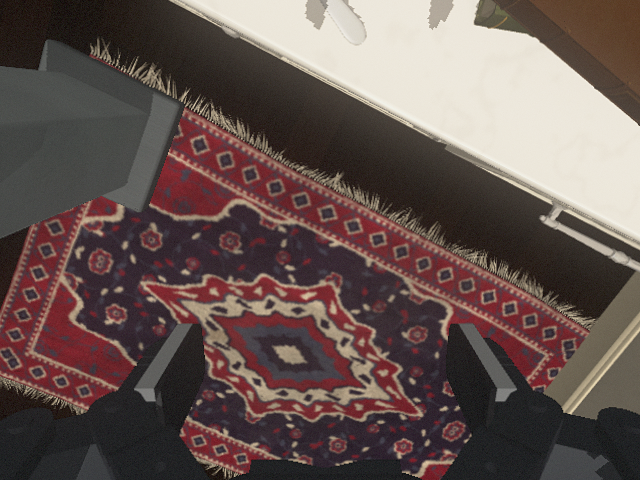

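The scene view shows the clamp near px (290,270) with the board beside it at (320,270). In the side view the collar is near (294,200), the knob at (290,225) and the board at (315,265). I'll zoom in.

```bash
cat > h.py <<'E'
import numpy as np, cv2
from scipy.optimize import least_squares
from workcell import telemetry, cams, job, bot
def proj(c,X):
    p=c['R']@np.asarray(X,float)+c['t']; x,y=p[0]/p[2],p[1]/p[2]; s=1+c['k1']*(x*x+y*y)
    return np.array([c['fx']*x*s+c['cx'],c['fy']*y*s+c['cy']])
def ray(c,u,v):
    K=np.array([[c['fx'],0,c['cx']],[0,c['fy'],c['cy']],[0,0,1]])
    q=cv2.undistortPoints(np.array([[[u,v]]],float),K,np.array([c['k1'],0,0,0.]))[0,0]
    d=c['R'].T@np.array([q[0],q[1],1]); o=-c['R'].T@c['t']; return o,d/np.linalg.norm(d)
def onz(c,u,v,z):
    o,d=ray(c,u,v); return o+d*(z-o[2])/d[2]
def two(c1,p1,c2,p2):
    o1,d1=ray(c1,*p1);o2,d2=ray(c2,*p2)
    A=np.stack([d1,-d2],1); s=np.linalg.lstsq(A,o2-o1,rcond=None)[0]
    a=o1+s[0]*d1;b=o2+s[1]*d2; return (a+b)/2,np.linalg.norm(a-b)
def crop(src,dst,x,y,w,h,f):
    im=cv2.imread(src)[y:y+h,x:x+w]; cv2.imwrite(dst,cv2.resize(im,None,fx=f,fy=f,interpolation=cv2.INTER_CUBIC))
E
python3 - <<'E'
from h import *
crop("pics/scene0.png","pics/s0c.png",250,210,140,115,5)
crop("pics/side0.png","pics/d0c.png",260,175,110,135,4)
E
```

```text
(no output)
```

View pics/s0c.png

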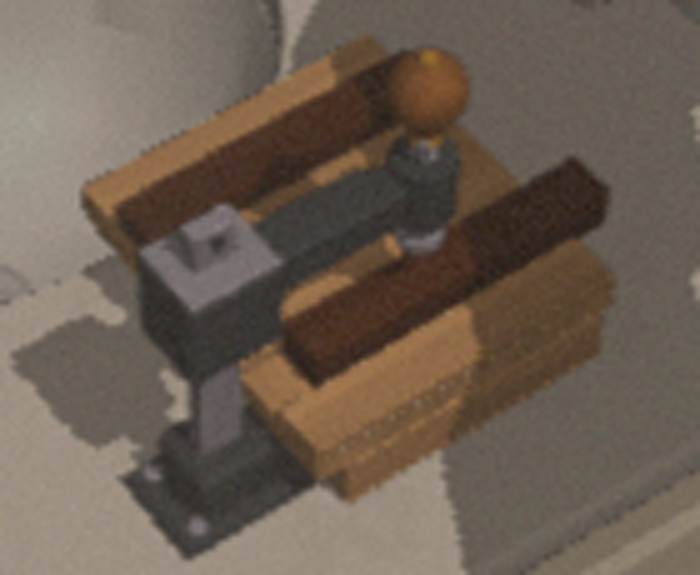

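View pics/d0c.png

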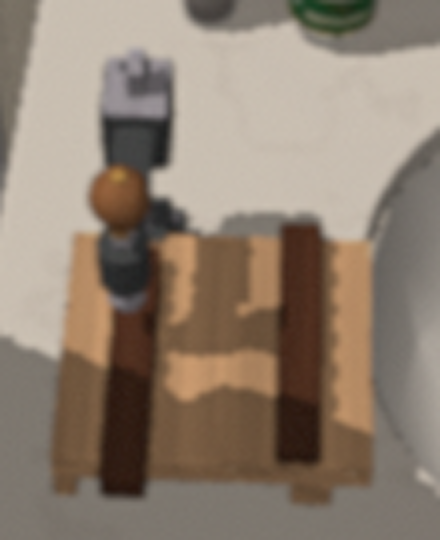

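```bash
python3 - <<'E'
from h import *
S=cams.get_calibration("scene");D=cams.get_calibration("side")
s=lambda x,y:((x+.5)/5-.5+250,(y+.5)/5-.5+210); d=lambda x,y:((x+.5)/4-.5+260,(y+.5)/4-.5+175)
print("knob",two(S,s(430,90),D,d(119,199)))
# collar top corners plate: scene, side order
print("collar corners two-view")
for a,b in (((142,258),(173,65)),):pass
print("clear: collar corner far-robot,+y", two(S,s(142,258),D,d(172,62)))
print("collar corner -y,near?", two(S,s(282,262),D,d(103,120)), two(S,s(282,262),D,d(168,120)))
print("collar", two(S,s(192,310),D,d(103,120)), two(S,s(222,205),D,d(168,118)))
for n,p,q in (("strip -y end L",(573,157),(143,497)),("strip -y R",(608,188),(103,495))):
    print(n,two(S,s(*p),D,d(*q)))
print("scene planes z=.068", [onz(S,*s(*p),.068).round(4) for p in ((573,157),(608,188),(285,330),(318,377))])
print("side planes z=.068", [onz(D,*d(*p),.068).round(4) for p in ((103,488),(143,488),(153,308))])
print("side glued .068",[onz(D,*d(*p),.068).round(4) for p in ((282,225),(318,225),(278,455),(318,455))])
print("board top corners .052 side",[onz(D,*d(*p),.052).round(4) for p in ((75,234),(371,240),(373,467),(55,470))])
print("board top corners .052 scene",[onz(S,*s(*p),.052).round(4) for p in ((242,372),(318,430),(612,275),(85,190),(372,38))])
print("bottles")
E
```

```text
knob (array([ 0.46675879, -0.02402305,  0.1851729 ]), np.float64(0.0021276949897299463))
collar corners two-view
clear: collar corner far-robot,+y (array([0.48123105, 0.10417788, 0.15348737]), np.float64(0.0004132563870783586))
collar corner -y,near? (array([0.44773162, 0.05878318, 0.15274288]), np.float64(0.00308778482561586)) (array([0.47119514, 0.05912487, 0.14185414]), np.float64(0.027832066903501443))
collar (array([0.45209552, 0.08761998, 0.12968933]), np.float64(0.024278274247756755)) (array([0.48445864, 0.06276703, 0.15344584]), np.float64(0.003797553803815448))
strip -y end L (array([ 0.48809989, -0.12548535,  0.05744792]), np.float64(0.008307157483133078))
strip -y R (array([ 0.46562596, -0.12677176,  0.05788242]), np.float64(0.0064602914918057384))
scene planes z=.068 [array([ 0.4852, -0.1177,  0.068 ]), array([ 0.4623, -0.1195,  0.068 ]), array([0.4756, 0.0412, 0.068 ]), array([0.4475, 0.0434, 0.068 ])]
side planes z=.068 [array([ 0.4637, -0.1303,  0.068 ]), array([ 0.4852, -0.1287,  0.068 ]), array([ 0.4791, -0.0097,  0.068 ])]
side glued .068 [array([0.5501, 0.0569, 0.068 ]), array([0.5716, 0.0585, 0.068 ]), array([ 0.5565, -0.1026,  0.068 ]), array([ 0.5782, -0.101 ,  0.068 ])]
board top corners .052 side [array([0.425, 0.053, 0.052]), array([0.6043, 0.0621, 0.052 ]), array([ 0.6092, -0.0967,  0.052 ]), array([ 0.4342, -0.1119,  0.052 ])]
board top corners .052 scene [array([0.4774, 0.0619, 0.052 ]), array([0.4347, 0.052 , 0.052 ]), array([ 0.4321, -0.1   ,  0.052 ]), array([0.6009, 0.065 , 0.052 ]), array([ 0.6064, -0.0937,  0.052 ])]
bottles
```

```bash
cat >> h.py <<'E'
from scipy.spatial.transform import Rotation as Ro
def tool():
    s=telemetry.observe(); return s,Ro.from_euler('xyz',s['tool_rot']).as_matrix()
def plan(target,yaw=None):
    s,R=tool(); d=R.T@(np.asarray(target)-s['position'])/.15
    print('shift',d.round(4),'pos',s['position'].round(4),'yaw',s['tool_rot'].round(4))
    if yaw is not None:
        Rt=Ro.from_euler('xyz',[np.pi,0,yaw]).as_matrix()
        print('turn',(Ro.from_matrix(R.T@Rt).as_rotvec()/(np.pi/4)).round(4))
E
python3 - <<'E'
from h import *
W=cams.get_calibration("wrist");s,R=tool()
o=-W['R'].T@W['t']; print('cam in tool',R.T@(o-s['position']),'fwd',R.T@W['R'][2], 'imgx',R.T@W['R'][0])
S=cams.get_calibration("scene");D=cams.get_calibration("side")
print('salt',onz(S,196,352,0)[:2],'jig',onz(S,446,243,0)[:2],'bottle',onz(S,395,212,0)[:2])
plan([.42,-.04,.33],1.60)
E
```

```text
cam in tool [ 0.08228717  0.00101128 -0.12487286] fwd [-3.15502652e-01  2.07990176e-04  9.48924672e-01] imgx [6.97040835e-04 9.99999757e-01 1.25701301e-05]
salt [0.48185842 0.30561617] jig [ 0.41790329 -0.31331806] bottle [ 0.56337048 -0.27773718]
shift [ 2.3968 -2.6937 -0.5453] pos [ 0.275  -0.561   0.2479] yaw [-3.1407e+00  1.0000e-04  4.5570e-01]
turn [-1.0000e-03 -6.0000e-04 -1.4569e+00]
```

arm_command --pt "-1 1 -1 -0.5 0 0 -0.7" --pt "-1 1 -1 -0.5 0 0 -0.7" --pt "-1 1 -1 -0.5 0 0 -0.7" --pt "-1 1 -1 -0.5 0 0 -0.7" --newtons 40

```text
clock: 0.65
position: [0.3446, -0.3581, 0.3243]
tool_rot: [3.141, -0.0, 1.01]
force: [0.3, -0.7, 1.0]
grip_width: 0.0126
```

```bash
python3 -c "
from h import *
plan([.49,-.02,.33],1.60)"
```

```text
shift [ 2.4245 -0.377  -0.0382] pos [ 0.3446 -0.3581  0.3243] yaw [ 3.1407 -0.      1.0103]
turn [ 1.100e-03  3.000e-04 -7.508e-01]
```

arm_command --pt "-1 1 -0.16 0 0 0 -0.75" --pt "-1 1 -0.16 0 0 0 -0.75" --pt "-1 1 -0.16 0 0 0 -0.75" --pt "-1 1 -0.16 0 0 0 -0.75"

```text
clock: 1.15
position: [0.4045, -0.2193, 0.3234]
tool_rot: [3.141, -0.0, 1.6]
force: [-0.2, -0.7, -0.0]
grip_width: -0.0005
```

```bash
python3 -c "
from h import *
plan([.49,-.02,.33],1.60)"
```

```text
shift [ 1.3113  0.6093 -0.0437] pos [ 0.4045 -0.2193  0.3234] yaw [ 3.1414e+00 -2.0000e-04  1.6004e+00]
turn [ 0.0003 -0.0003  0.0005]
```

arm_command --pt "-1 1 0.6 0 0 0 0" --pt "-1 1 0.6 0 0 0 0" --pt "-1 1 0.6 0 0 0 0" --pt "-1 1 0.6 0 0 0 0"

```text
clock: 1.65
position: [0.4913, -0.0664, 0.323]
tool_rot: [3.142, -0.001, 1.597]
force: [-0.8, -0.6, -0.3]
grip_width: 0.0001
```

```bash
python3 - <<'E'
from h import *
import pickle
s=telemetry.observe(); W=cams.get_calibration("wrist"); im=cams.grab_frame("wrist"); cv2.imwrite("pics/w1.png",im)
pickle.dump((s,W),open("w1.pkl","wb")); print(s['position'],s['tool_rot'],np.abs(s['qd']).max())
E
```

```text
[ 0.4913242  -0.06635144  0.32301776] [ 3.14158241e+00 -1.31201314e-03  1.59701949e+00] 0.05458408220362181
```

View pics/w1.png

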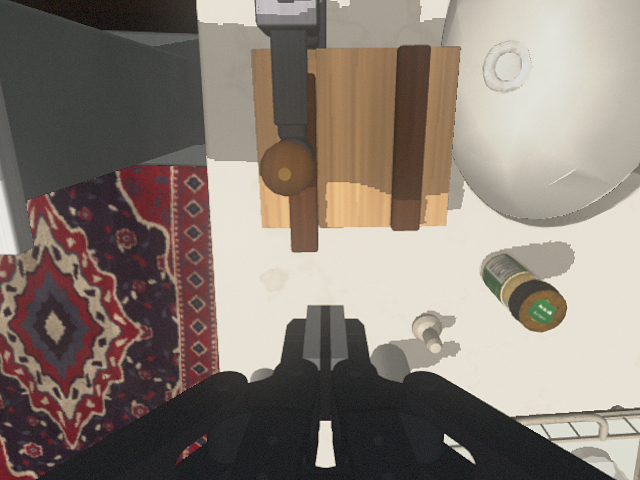

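```bash
python3 - <<'E'
from h import *
crop("pics/w1.png","pics/w1c.png",235,0,240,262,2.2)
E
```

```text
(no output)
```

View pics/w1c.png

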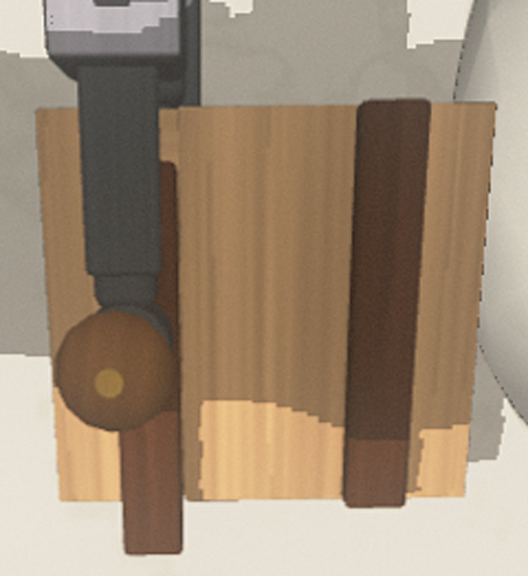

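```bash
python3 - <<'E'
from h import *
import pickle
s,W=pickle.load(open("w1.pkl","rb"))
q=lambda x,y:((x+.5)/2.2-.5+235,(y+.5)/2.2-.5)
f=lambda x,y,z:onz(W,*q(x,y),z).round(4)
print('board', [f(*p,.052)[:2] for p in ((37,108),(495,102),(465,496),(60,501))])
print('strip end',[f(*p,.068)[:2] for p in ((124,553),(182,553),(175,163))])
print('glued',[f(*p,.068)[:2] for p in ((360,101),(430,101),(405,506),(345,506))])
print('collar front',[f(*p,.153)[:2] for p in ((50,54),(180,52))])
S=cams.get_calibration("scene");D=cams.get_calibration("side")
sc=((430.5)/5-.5+250,(90.5)/5-.5+210); d=(119.5/4-.5+260,199.5/4-.5+175)
k=q(117,370)
print(two(S,sc,W,k),two(D,d,W,k), proj(S,[.4668,-.024,.185]),sc)
E
```

```text
board [array([0.4269, 0.055 ]), array([0.6044, 0.0617]), array([ 0.6118, -0.0968]), array([ 0.4325, -0.1038])]
strip end [array([ 0.4621, -0.1218]), array([ 0.4872, -0.1212]), array([0.4813, 0.0359])]
glued [array([0.5496, 0.059 ]), array([0.5756, 0.0596]), array([ 0.5818, -0.0974]), array([ 0.5563, -0.0981])]
collar front [array([0.4472, 0.0587]), array([0.4842, 0.0603])]
(array([ 0.46885905, -0.02502549,  0.18357199]), np.float64(0.0009852641758757766)) (array([ 0.46741064, -0.02524662,  0.18565883]), np.float64(0.002789121852081642)) [336.04279911 227.91340858] (335.6, 227.6)
```

```bash
python3 -c "
from h import *
plan([.477,-.165,.20],.038)"
```

```text
shift [-0.6417 -0.1048  0.8193] pos [ 0.4905 -0.0684  0.3229] yaw [-3.1409e+00 -3.0000e-04  1.5948e+00]
turn [-1.1000e-03  4.0000e-04  1.9822e+00]
```

arm_command --pt "-1 -0.64 -0.1 0 0 0 1" --pt "-1 -0.64 -0.1 0 0 0 1" --pt "-1 -0.64 -0.1 0.4 0 0 1" --pt "-1 -0.64 -0.1 0.4 0 0 1" --pt "-1 -0.64 -0.1 0.4 0 0 1"

```text
clock: 2.33
position: [0.4769, -0.1666, 0.2631]
tool_rot: [-3.141, 0.001, 0.806]
force: [-0.4, -0.5, 0.3]
grip_width: 0.0003
```

```bash
python3 -c "
from h import *
plan([.477,-.165,.15],.038)"
```

```text
shift [ 0.0087 -0.0065  0.754 ] pos [ 0.4769 -0.1666  0.2631] yaw [-3.1413e+00  8.0000e-04  8.0570e-01]
turn [-0.      0.0011  0.9774]
```

arm_command --pt "-1 0 0 0.75 0 0 0.98" --pt "-1 0 0 0.75 0 0 0.98" --pt "-1 0 0 0.75 0 0 0.98" --pt "-1 0 0 0.75 0 0 0.98" --pt "-1 0 0 0.75 0 0 0.98" --pt "-1 0 0 0.75 0 0 0.98"

```text
clock: 3.08
position: [0.4777, -0.1656, 0.1512]
tool_rot: [3.141, -0.001, 0.044]
force: [-0.3, 0.3, 0.3]
grip_width: 0.0001
```

```bash
python3 - <<'E'
from h import *
import pickle
plan([.477,-.156,.075],.038)
S=cams.grab_frame("scene"); cv2.imwrite("pics/s2.png",S); crop("pics/s2.png","pics/s2c.png",250,150,160,150,4)
E
```

```text
shift [-0.002  -0.0642  0.5081] pos [ 0.4777 -0.1656  0.1512] yaw [ 3.1412e+00 -7.0000e-04  4.4200e-02]
turn [ 0.0005 -0.0009  0.0079]
```

View pics/s2c.png

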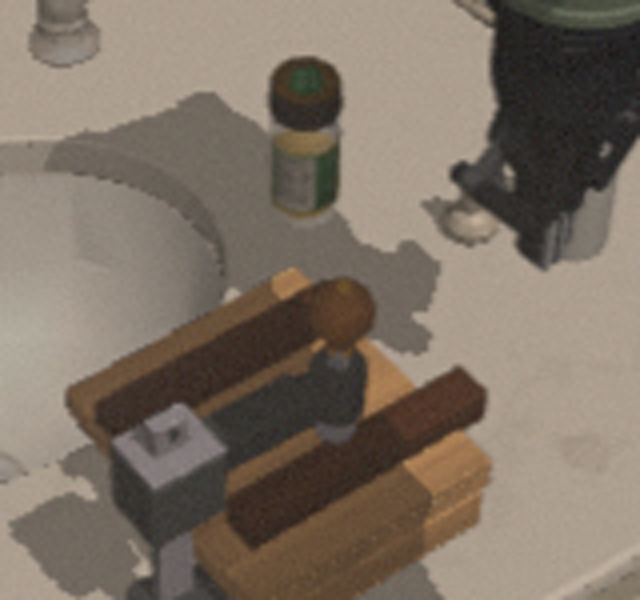

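The closed fingers hang clear beyond the strip's -y end, so I'll descend.

arm_command --pt "-1 0 0 0.3 0 0 0" --pt "-1 0 0 0.51 0 0 0" --pt "-1 0 0 0.51 0 0 0" --pt "-1 0 0 0.51 0 0 0"

```text
clock: 3.62
position: [0.478, -0.1654, 0.0754]
tool_rot: [3.141, -0.001, 0.041]
force: [-1.2, 0.2, -0.1]
grip_width: 0.0001
```

```bash
python3 - <<'E'
from h import *
plan([.476,-.126,.075],.038)
E
```

```text
shift [-0.0027 -0.2632  0.0024] pos [ 0.478  -0.1654  0.0754] yaw [ 3.1414e+00 -1.0000e-03  4.0600e-02]
turn [ 0.0002 -0.0012  0.0033]
```

arm_command --pt "-1 0 -0.1 0 0 0 0" --pt "-1 0 -0.16 0 0 0 0" --pt "-1 0 -0.2 0 0 0 0" --pt "-1 0 -0.23 0 0 0 0" --pt "-1 0 -0.26 0 0 0 0" --pt "-1 0 -0.26 0 0 0 0"

```text
clock: 4.38
position: [0.476, -0.126, 0.0743]
tool_rot: [-3.142, 0.0, 0.04]
force: [0.2, -1.4, -0.1]
grip_width: -0.0002
```

```bash
python3 - <<'E'
from h import *
S=cams.grab_frame("scene"); cv2.imwrite("pics/s3.png",S); crop("pics/s3.png","pics/s3c.png",270,180,130,120,5)
S=cams.grab_frame("side"); cv2.imwrite("pics/d3.png",S); crop("pics/d3.png","pics/d3c.png",260,190,110,140,4)
E
```

```text
(no output)
```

View pics/s3c.png

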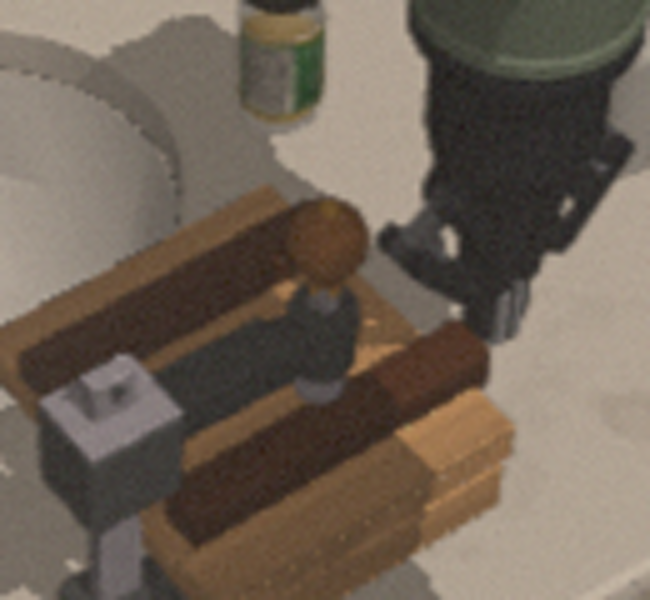

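View pics/d3c.png

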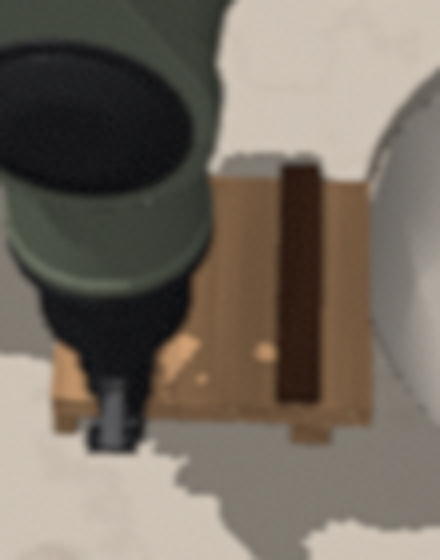

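```bash
python3 - <<'E'
from h import *
S=cams.get_calibration("scene")
s=lambda x,y:((x+.5)/5-.5+270,(y+.5)/5-.5+180)
print([onz(S,*s(*p),.068).round(4)[:2] for p in ((462,320),(489,347),(165,490),(195,540))])
print('tips',proj(S,[.476,-.1115,.057])); print([onz(S,*s(*p),.052).round(4)[:2] for p in ((513,428),)])
E
```

```text
[array([ 0.4818, -0.1091]), array([ 0.4628, -0.1095]), array([0.4758, 0.0511]), array([0.4472, 0.055 ])]
tips [364.14500575 248.03975504]
[array([ 0.4305, -0.0993])]
```

arm_command --pt "-1 0 -0.03 0 0 0 0" --pt "-1 0 -0.05 0 0 0 0" --pt "-1 0 -0.063 0 0 0 0" --pt "-1 0 -0.063 0 0 0 0"

```text
clock: 4.97
position: [0.4756, -0.1166, 0.0743]
tool_rot: [-3.142, 0.0, 0.04]
force: [-0.4, -0.1, 0.4]
grip_width: -0.0001
```

```bash
python3 - <<'E'
from h import *
print(telemetry.observe()['position'])
S=cams.grab_frame("scene"); cv2.imwrite("pics/s4.png",S); crop("pics/s4.png","pics/s4c.png",290,210,90,80,8)
W=cams.get_calibration("wrist");cv2.imwrite("pics/w4.png",cams.grab_frame("wrist"))
E
```

```text
[ 0.47558942 -0.11658339  0.07428729]
```

View pics/s4c.png

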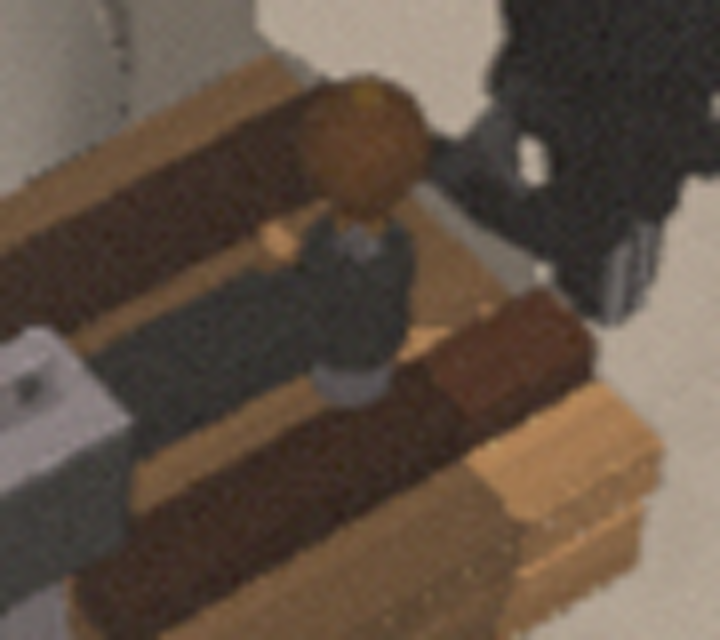

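View pics/w4.png

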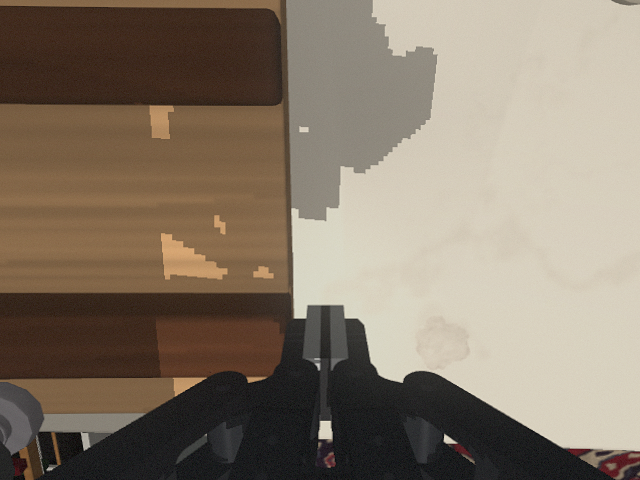

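```bash
python3 - <<'E'
from h import *
crop("pics/w4.png","pics/w4c.png",200,80,130,320,2.4) if 0 else None
im=cv2.imread("pics/w4.png"); a=cv2.convertScaleAbs(im[270:390,240:320],alpha=2.2); b=cv2.convertScaleAbs(im[60:120,240:320],alpha=2.2)
cv2.imwrite("pics/w4c.png",cv2.resize(np.vstack([a]),None,fx=5,fy=5,interpolation=cv2.INTER_CUBIC))
E
```

```text
(no output)
```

View pics/w4c.png

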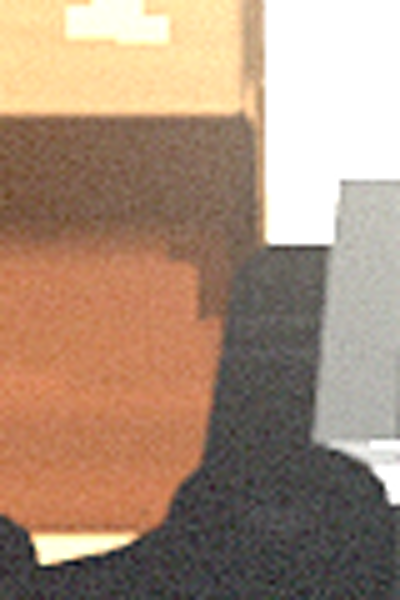

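```bash
python3 - <<'E'
from h import *
W=cams.get_calibration("wrist")
g=cv2.cvtColor(cv2.imread("pics/w4.png"),cv2.COLOR_BGR2GRAY).astype(int)
for r in (150,230,260,285,290,296,300,305): print(r,g[r,276:300])
for p in ((287,150),(288.6,285),(289,293)): print(onz(W,*p,.052).round(4))
print(onz(W,281,85,.068))
E
```

```text
150 [102 105 104 103 105 106 104  98  85  71  76  75  72  88 122 134 134 134
 134 132 136 137 132 133]
230 [113 113 113 113 113 113 115 112 110 107  98  87  85  83  72 115 185 211
 211 210 210 212 211 212]
260 [107 108 109 106 109 110 111 108 111 110 101  92  82  81  81  79 102 177
 217 211 210 210 212 212]
285 [107 106 105 105 106 106 107 105 106 110 104  99  88  82  78  79  87 176
 217 213 212 213 211 212]
290 [109 108 107 104 107 108 109 109 105 108 104 107  97 102  99  78  75 169
 218 214 212 213 213 211]
296 [ 54  52  53  56  59  52  52  50  59  52  58  57  56  51  58  72  73 168
 217 212 212 212 213 213]
300 [ 52  53  48  55  56  53  52  53  57  50  54  59  57  55  54  72  78 144
 201 214 212 213 212 211]
305 [ 49  52  47  50  50  56  51  54  52  58  49  53  54  51  54  69  78 142
 202 215 214 212 212 213]
[ 0.5418 -0.1016  0.052 ]
[ 0.4915 -0.1028  0.052 ]
[ 0.4881 -0.103   0.052 ]
[ 0.56207521 -0.10105419  0.068     ]
```

arm_command --pt "-1 0 -0.006 0 0 0 0" --pt "-1 0 -0.006 0 0 0 0" --pt "-1 0 -0.006 0 0 0 0"

```text
clock: 5.45
position: [0.4756, -0.1159, 0.0743]
tool_rot: [-3.142, 0.0, 0.039]
force: [0.5, -0.1, 0.2]
grip_width: -0.0003
```

arm_command --pt "-1 0 0.1 0 0 0 0" --pt "-1 0 0.3 0 0 0 0" --pt "-1 0 0.35 -0.3 0 0 0" --pt "-1 0 0.35 -0.6 0 0 -0.2" --pt "-1 0 0.35 -0.95 0 0 -0.4" --pt "-1 0 0.35 -0.95 0 0 -0.6" --pt "-1 0 0.35 -0.95 0 0 -0.8" --pt "-1 0 0.35 -0.95 0 0 -1"

```text
clock: 6.45
position: [0.4774, -0.1696, 0.217]
tool_rot: [3.141, 0.0, 0.829]
force: [-0.3, 0.5, 0.4]
grip_width: 0.0003
```

```bash
python3 - <<'E'
from h import *
cv2.imwrite("pics/s5.png",cams.grab_frame("scene")); crop("pics/s5.png","pics/s5c.png",250,210,140,115,5)
plan([.464,.02,.30],1.609)
E
```

```text
shift [ 0.8787 -0.9122 -0.5545] pos [ 0.4774 -0.1695  0.2169] yaw [3.1414e+00 3.0000e-04 8.3730e-01]
turn [ 1.000e-04  4.000e-04 -9.826e-01]
```

View pics/s5c.png

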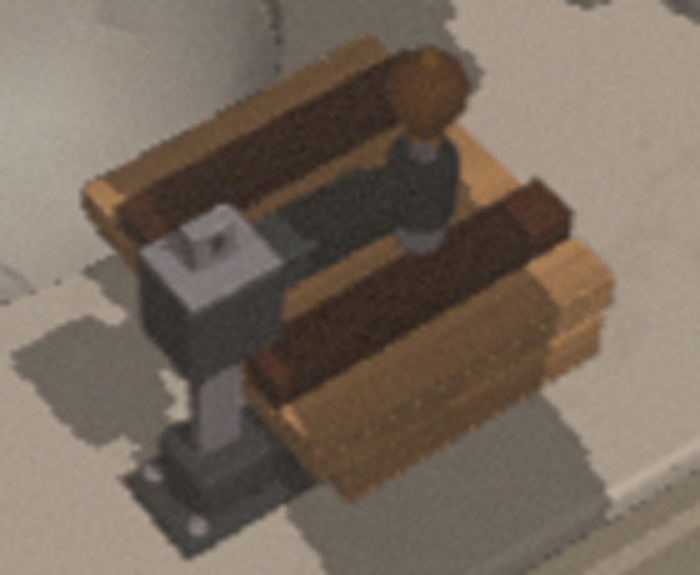

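Both strip ends now look flush with the board's edges, at about crop px (570,215) and (265,390). Next I'll go up over the bar.

arm_command --pt "-0.43 0.1 -0.1 -0.4 0 0 -0.2" --pt "-0.43 0.4 -0.4 -0.55 0 0 -0.4" --pt "-0.43 0.88 -0.91 -0.55 0 0 -0.98" --pt "-0.43 0.88 -0.91 -0.55 0 0 -0.98" --pt "-0.43 0.88 -0.91 -0.55 0 0 -0.98" --pt "-0.43 0.88 -0.91 -0.55 0 0 -0.98" --pt "-0.43 0.88 -0.91 -0.55 0 0 -0.98"

```text
clock: 7.38
position: [0.4671, 0.0202, 0.2992]
tool_rot: [-3.141, 0.0, 1.59]
force: [-0.4, 0.1, -0.3]
grip_width: 0.0245
```

```bash
python3 - <<'E'
from h import *
import pickle
s=telemetry.observe(); W=cams.get_calibration("wrist"); im=cams.grab_frame("wrist"); cv2.imwrite("pics/w5.png",im)
pickle.dump((s,W),open("w5.pkl","wb")); print(s['position'],s['tool_rot'],s['grip_width'])
E
```

```text
[0.46708575 0.02024646 0.29923014] [-3.14142168e+00  8.93098630e-05  1.58996357e+00] 0.024491241292045475
```

View pics/w5.png

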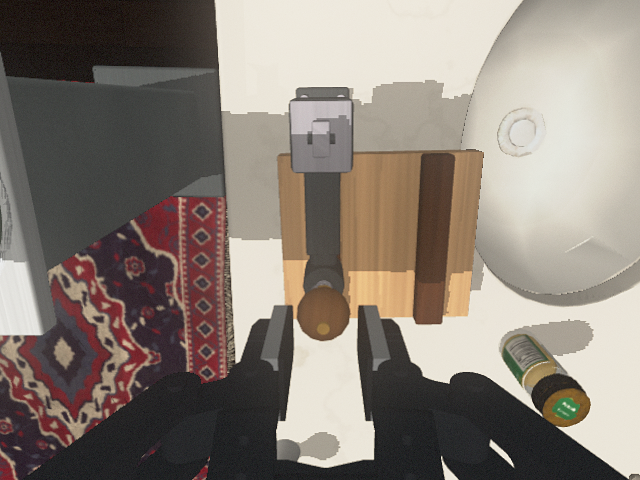

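```bash
python3 - <<'E'
from h import *
import pickle
s,W=pickle.load(open("w5.pkl","rb"))
P=[onz(W,*p,.153) for p in ((291,98),(352,98),(353,172),(290,172))]
print(np.round(P,4),np.mean(P,0).round(4))
print('bartop', onz(W,321,120.5,.178).round(4), [onz(W,*p,.178).round(4)[:2] for p in((313,121),(330,121),(313,155),(330,155))])
S=cams.get_calibration("scene");D=cams.get_calibration("side")
print('knob',two(S,(335.6,227.6),W,(323.5,313)))
plan([.464,.080,.215],1.609)
E
python3 -c "
from h import *
crop('pics/w5.png','pics/w5c.png',275,80,100,260,2.3)
crop('pics/w5.png','pics/w5d.png',280,85,90,100,6)"
```

```text
[[0.4464 0.1023 0.153 ]
 [0.4833 0.1031 0.153 ]
 [0.4858 0.0583 0.153 ]
 [0.4454 0.0575 0.153 ]] [0.4652 0.0803 0.153 ]
bartop [0.4649 0.0907 0.178 ] [array([0.4605, 0.0903]), array([0.47  , 0.0905]), array([0.4607, 0.0716]), array([0.4704, 0.0718])]
knob (array([ 0.46856199, -0.02505054,  0.18460342]), np.float64(0.0018837137114878168))
shift [ 0.3978 -0.0122  0.5615] pos [0.467  0.0204 0.2992] yaw [-3.1414e+00  1.0000e-04  1.5907e+00]
turn [-0.0003  0.0001 -0.0233]
```

View pics/w5d.png

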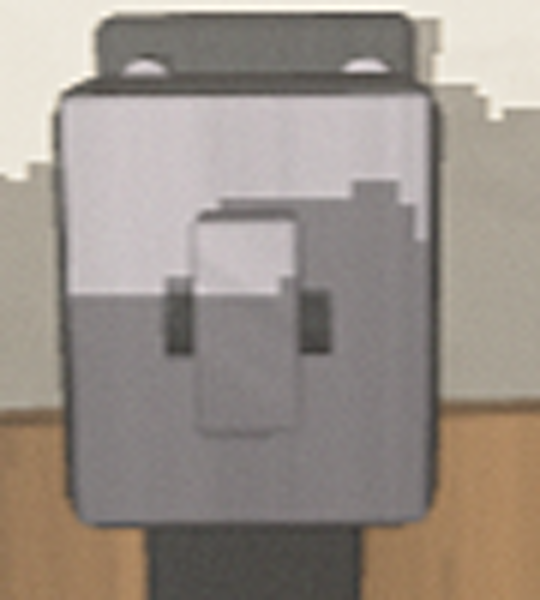

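The collar centre is (0.465, 0.080) and the bar top agrees with it. I'll move above it, straddling the bar in x.

arm_command --pt "-0.43 0.2 -0.01 0 0 0 -0.023" --pt "-0.43 0.398 -0.007 0.3 0 0 -0.023" --pt "-0.43 0.398 -0.007 0.6 0 0 -0.023" --pt "-0.43 0.398 -0.007 0.73 0 0 -0.023" --pt "-0.43 0.398 -0.007 0.73 0 0 -0.023" --pt "-0.43 0.398 -0.007 0.73 0 0 -0.023"

```text
clock: 8.18
position: [0.465, 0.0808, 0.1907]
tool_rot: [3.141, -0.0, 1.611]
force: [-1.1, 0.0, -0.9]
grip_width: 0.0241
```

```bash
python3 - <<'E'
from h import *
cv2.imwrite("pics/s6.png",cams.grab_frame("scene")); crop("pics/s6.png","pics/s6c.png",250,190,140,115,5)
cv2.imwrite("pics/w6.png",cams.grab_frame("wrist"))
plan([.465,.080,.17],1.609); print(telemetry.observe()['force'])
E
```

```text
shift [-0.0052 -0.0008  0.1387] pos [0.4651 0.0808 0.1908] yaw [ 3.14   -0.      1.6117]
turn [ 0.002  -0.      0.0034]
[-0.32805334 -0.22417456 -0.14611562]
```

View pics/s6c.png

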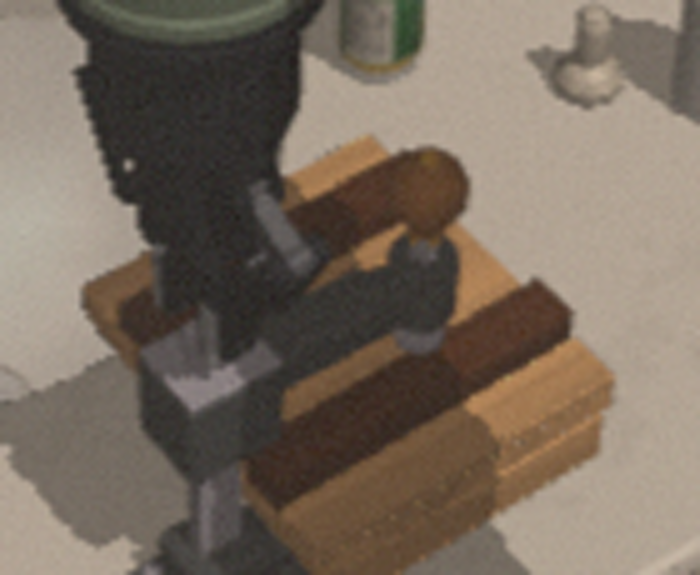

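View pics/w6.png

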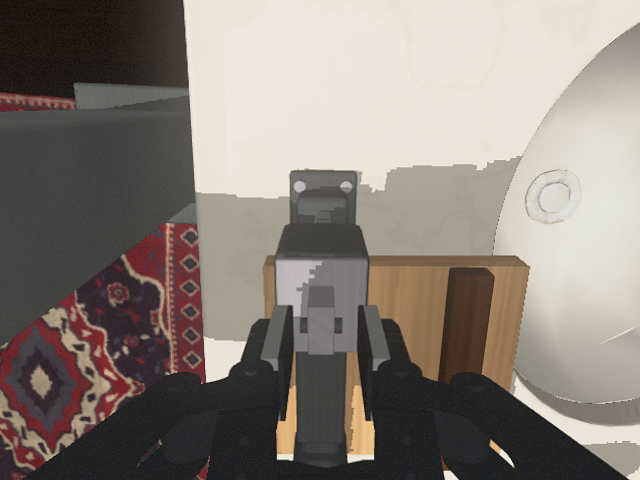

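The bar sits centred between the fingers, at about px (321,320). I'll descend in small rows and watch the force.

arm_command --pt "-0.43 0 0 0.05 0 0 0" --pt "-0.43 0 0 0.08 0 0 0" --pt "-0.43 0 0 0.1 0 0 0" --pt "-0.43 0 0 0.12 0 0 0"

```text
clock: 8.78
position: [0.4644, 0.0808, 0.1716]
tool_rot: [-3.141, 0.0, 1.613]
force: [-1.6, -0.9, 3.3]
grip_width: 0.0242
```

arm_command --pt "-0.43 0 0 0.015 0 0 0" --pt "-0.43 0 0 0.03 0 0 0"

```text
clock: 9.02
position: [0.4645, 0.0809, 0.1672]
tool_rot: [-3.141, 0.0, 1.613]
force: [-1.5, -0.7, 2.7]
grip_width: 0.0243
```

arm_command --pt "-0.43 0 0 0.015 0 0 0" --pt "-0.43 0 0 0.03 0 0 0" --pt "-0.43 0 0 0.045 0 0 0" --pt "-0.43 0 0 0.06 0 0 0"

```text
clock: 9.52
position: [0.4645, 0.0809, 0.1581]
tool_rot: [-3.142, -0.0, 1.613]
force: [-1.6, -0.6, 2.7]
grip_width: 0.0246
```

```bash
python3 - <<'E'
from h import *
cv2.imwrite("pics/s7.png",cams.grab_frame("scene")); crop("pics/s7.png","pics/s7c.png",250,190,140,115,5)
print(telemetry.observe()['force'])
E
```

```text
[-0.93142562 -0.27589106  1.9153886 ]
```

View pics/s7c.png

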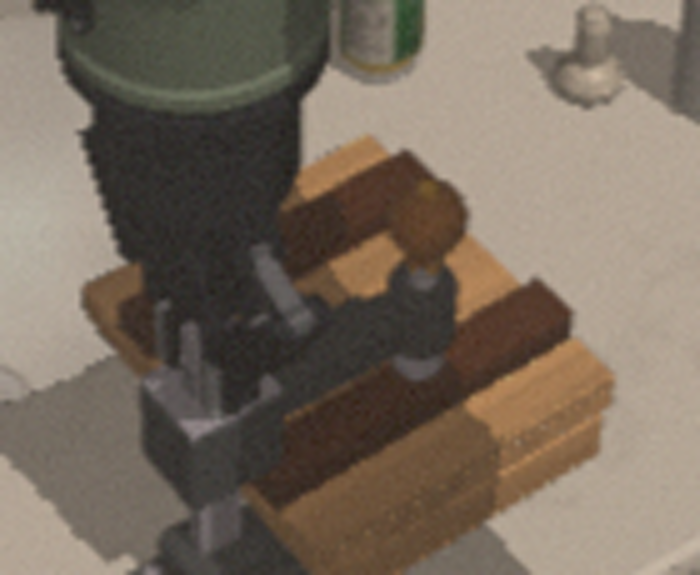

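arm_command --pt "-0.43 0 0 0.015 0 0 0" --pt "-0.43 0 0 0.03 0 0 0" --pt "-0.43 0 0 0.045 0 0 0" --pt "-0.43 0 0 0.06 0 0 0"

```text
clock: 10.07
position: [0.4646, 0.0809, 0.1492]
tool_rot: [3.141, -0.0, 1.613]
force: [-0.6, -1.8, 3.6]
grip_width: 0.0243
```

arm_command --pt "-0.43 0 0 0.007 0 0 0" --pt "-0.43 0 0 0.014 0 0 0"

```text
clock: 10.32
position: [0.4646, 0.0809, 0.1472]
tool_rot: [3.141, -0.0, 1.613]
force: [-0.4, -1.8, 2.6]
grip_width: 0.0242
```

arm_command --pt "-0.43 0 0 0.005 0 0 0" --pt "-0.43 0 0 0.01 0 0 0"

```text
clock: 10.58
position: [0.4645, 0.0809, 0.1456]
tool_rot: [-3.142, -0.0, 1.613]
force: [-0.5, -0.4, -0.4]
grip_width: 0.0242
```

arm_command --pt "-0.43 0 0 0.005 0 0 0" --pt "-0.43 0 0 0.01 0 0 0"

```text
clock: 10.82
position: [0.4645, 0.081, 0.1442]
tool_rot: [3.142, -0.0, 1.613]
force: [-1.0, 1.2, 1.2]
grip_width: 0.0244
```

arm_command --pt "-0.43 0 0 0.004 0 0 0" --pt "-0.43 0 0 0.008 0 0 0"

```text
clock: 11.08
position: [0.4645, 0.081, 0.143]
tool_rot: [3.141, -0.0, 1.613]
force: [-1.9, 1.2, 6.8]
grip_width: 0.0242
```

```bash
python3 - <<'E'
from h import *
cv2.imwrite("pics/s8.png",cams.grab_frame("scene")); crop("pics/s8.png","pics/s8c.png",250,190,140,115,5)
print(telemetry.observe()['force'])
E
```

```text
[-1.08845666  1.16058055  5.00502697]
```

View pics/s8c.png

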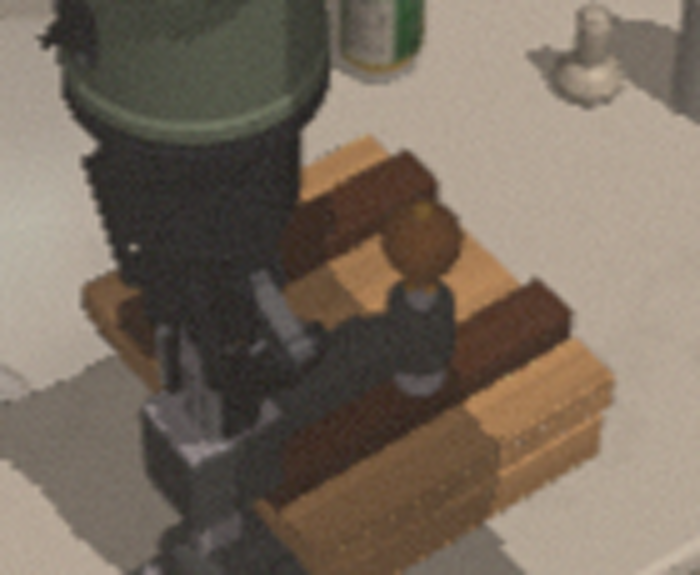

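The pad is now on the strip, at about crop px (418,385), and the jaw is tilting. I'll press on in half-millimetre steps.

arm_command --pt "-0.43 0 0 0.003 0 0 0" --pt "-0.43 0 0 0.006 0 0 0"

```text
clock: 11.38
position: [0.4646, 0.0811, 0.1426]
tool_rot: [3.141, 0.0, 1.613]
force: [-5.7, 1.7, 19.1]
grip_width: 0.0249
```

arm_command --pt "-0.43 0 0 0.003 0 0 0" --pt "-0.43 0 0 0.003 0 0 0"

```text
clock: 11.62
position: [0.4646, 0.0812, 0.1424]
tool_rot: [3.141, 0.0, 1.613]
force: [-5.2, 0.7, 21.9]
grip_width: 0.0244
```

The jaw has bound at about 22 N. I'll lift straight off.

arm_command --pt "-0.43 0 0 -0.05 0 0 0" --pt "-0.43 0 0 -0.3 0 0 0" --pt "-0.43 0 0 -0.7 0 0 0" --pt "0 0 0 -1 0 0 0" --pt "0 0 0 -1 0 0 0" --pt "0 0 0 -1 0 0 0"

```text
clock: 12.38
position: [0.4642, 0.0806, 0.2913]
tool_rot: [-3.141, 0.0, 1.612]
force: [-0.3, 0.8, -0.5]
grip_width: 0.0429
```

```bash
python3 - <<'E'
from h import *
import pickle
cv2.imwrite("pics/s9.png",cams.grab_frame("scene")); crop("pics/s9.png","pics/s9c.png",250,210,140,115,5)
cv2.imwrite("pics/d9.png",cams.grab_frame("side")); crop("pics/d9.png","pics/d9c.png",260,175,110,135,4)
s=telemetry.observe();W=cams.get_calibration("wrist");cv2.imwrite("pics/w9.png",cams.grab_frame("wrist"));pickle.dump((s,W),open("w9.pkl","wb"))
print(s['position'],s['tool_rot'],s['qpos'],s['force'])
E
```

```text
[0.46405258 0.08068535 0.29072363] [-3.13987254e+00  1.67466172e-04  1.61269746e+00] [ 0.2294866   0.27579514 -0.63776857  1.91239747  0.19146103  1.01561149
 -0.45015177] [ 0.00363646 -0.02833943 -0.92225463]
```

View pics/s9c.png

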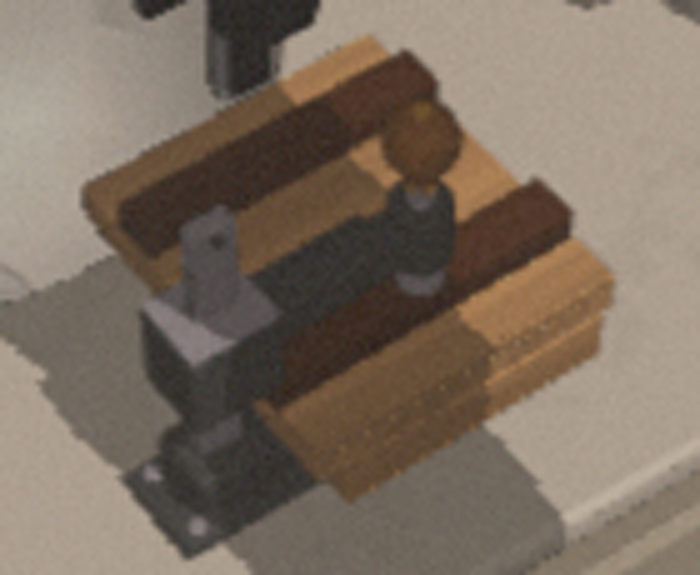

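View pics/d9c.png

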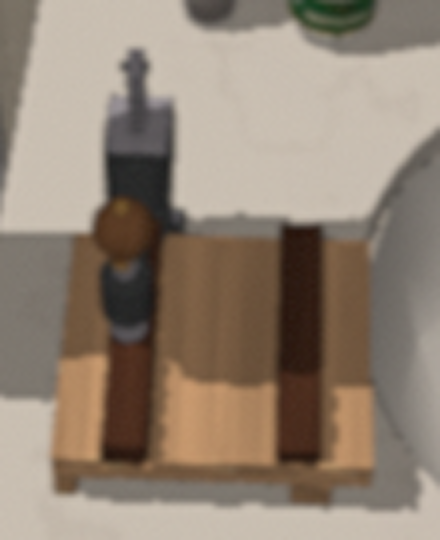

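View pics/w9.png

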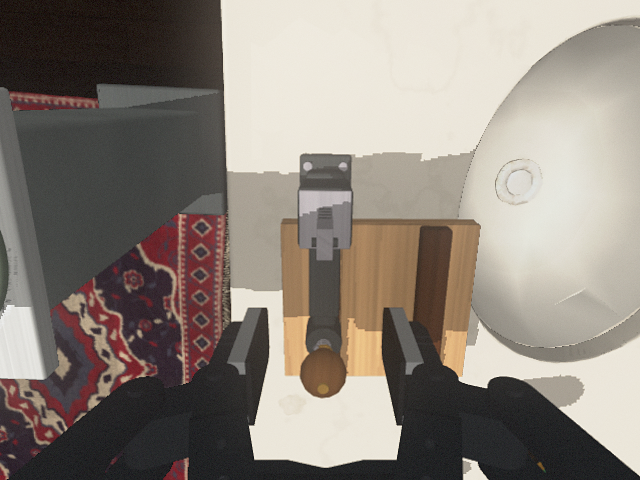

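```bash
python3 - <<'E'
from h import *
import pickle
s,W=pickle.load(open("w9.pkl","rb"))
S=cams.get_calibration("scene");D=cams.get_calibration("side")
a=(422.5/5-.5+250,143.5/5-.5+210); b=(124.5/4-.5+260,230.5/4-.5+175); c=(323,371)
for x in (two(S,a,D,b),two(S,a,W,c),two(D,b,W,c)): print(x)
for u in ((418,280),): print('pad', onz(S,418.5/5-.5+250,287/5-.5+210,.068))
E
```

```text
(array([ 0.46741771, -0.0211066 ,  0.15488255]), np.float64(0.0011243479250646494))
(array([ 0.46807428, -0.02169916,  0.15575515]), np.float64(0.002286726030688917))
(array([ 0.4677462 , -0.0226767 ,  0.15641482]), np.float64(0.0011459835872697569))
pad [ 0.46355233 -0.01867344  0.068     ]
```

The knob is at (0.4675, -0.022, 0.157), and the strip still looks flush. I'll move over the knob and turn the wrist back before gripping.

```bash
python3 - <<'E'
from h import *
plan([.4678,-.022,.235],2.6)
E
```

```text
shift [-0.6856 -0.0035  0.3716] pos [0.4641 0.0808 0.2907] yaw [-3.1398  0.      1.6128]
turn [-2.000e-03 -1.100e-03 -1.257e+00]
```

arm_command --pt "0.3 -0.4 0 0 0 0 -0.2" --pt "0.3 -0.685 -0.0035 0 0 0 -0.4" --pt "0.3 -0.685 -0.0035 0.2 0 0 -0.6" --pt "0.3 -0.685 -0.0035 0.37 0 0 -0.8" --pt "0.3 -0.685 -0.0035 0.37 0 0 -1" --pt "0.3 -0.685 -0.0035 0.37 0 0 -1"

```text
clock: 13.28
position: [0.468, -0.0217, 0.2354]
tool_rot: [-3.141, -0.002, 2.397]
force: [-0.2, -0.3, 0.3]
grip_width: 0.0555
```

```bash
python3 - <<'E'
from h import *
plan([.4678,-.022,.155],2.6)
print(telemetry.observe()['qpos'])
E
```

```text
shift [-0.0012 -0.002   0.536 ] pos [ 0.468  -0.0217  0.2354] yaw [-3.1412e+00 -1.7000e-03  2.3974e+00]
turn [-0.0003 -0.0022 -0.258 ]
[ 0.49716015  0.3620687  -0.71924323  1.98403914  0.30016115  0.90368757
  0.44801252]
```

arm_command --pt "0.3 0 0 0.2 0 0 -0.2" --pt "0.3 0 0 0.4 0 0 -0.38" --pt "0.3 0 0 0.5 0 0 -0.38" --pt "0.3 0 0 0.536 0 0 -0.38" --pt "0.3 0 0 0.536 0 0 -0.38"

```text
clock: 13.9
position: [0.4685, -0.0217, 0.1562]
tool_rot: [-3.142, 0.0, 2.694]
force: [-0.3, -0.2, 0.1]
grip_width: 0.0558
```

```bash
python3 - <<'E'
from h import *
cv2.imwrite("pics/w10.png",cams.grab_frame("wrist"))
cv2.imwrite("pics/s10.png",cams.grab_frame("scene")); crop("pics/s10.png","pics/s10c.png",250,190,140,115,5)
plan([.4678,-.022,.155],2.7)
E
```

```text
shift [ 0.0048 -0.0043  0.01  ] pos [ 0.4687 -0.0217  0.1565] yaw [3.1414e+00 1.2000e-03 2.6949e+00]
turn [ 0.0003  0.0015 -0.0065]
```

View pics/w10.png

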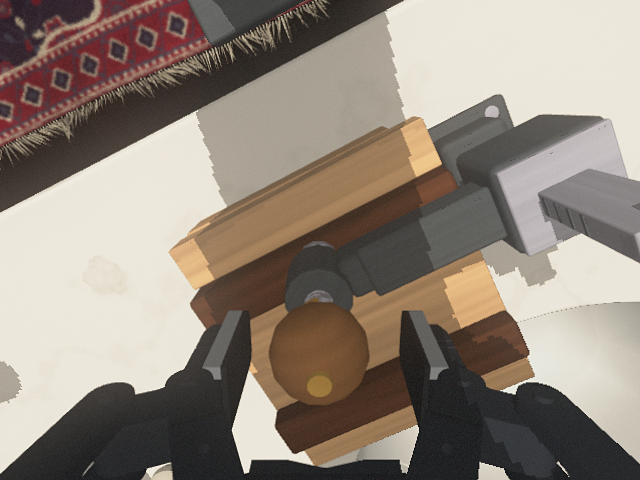

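View pics/s10c.png

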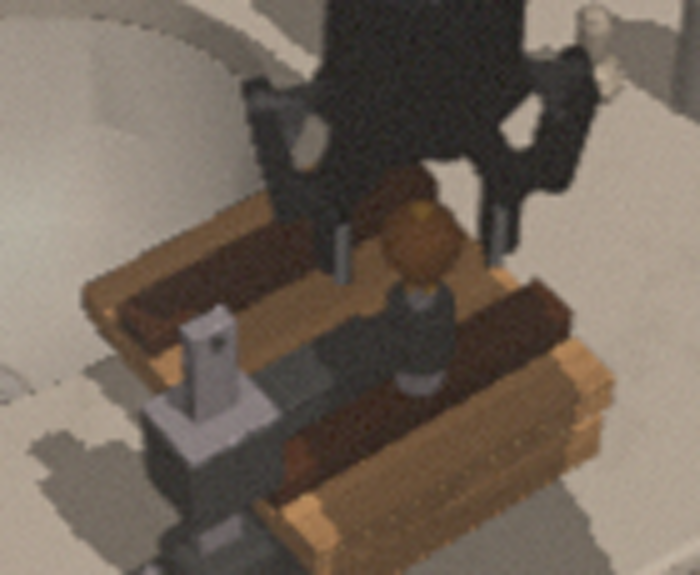

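```bash
python3 - <<'E'
from h import *
W=cams.get_calibration("wrist");s,R=tool()
print(proj(W,s['position']-.002*R[:,2]), proj(W,[.4678,-.022,.157]))
o,d=ray(W,319.8,353); t=(.157-o[2])/d[2]; k=o+t*d; print(k, R.T@(k-s['position']))
E
```

```text
[324.29839738 352.03735614] [322.41782438 347.69243456]
[ 0.46928433 -0.02370047  0.157     ] [-0.00136025 -0.00153004 -0.00049202]
```

arm_command --pt "0.3 -0.007 -0.01 0.005 0 0 0" --pt "-0.1 -0.007 -0.01 0.005 0 0 0" --pt "-0.3 -0.007 -0.01 0.005 0 0 0" --pt "-0.5 -0.007 -0.01 0.005 0 0 0" --pt "-0.5 -0.007 -0.01 0.005 0 0 0" --pt "-0.5 -0.007 -0.01 0.005 0 0 0" --newtons 40

```text
clock: 14.75
position: [0.4687, -0.0239, 0.1554]
tool_rot: [-3.141, 0.001, 2.696]
force: [-2.4, -3.1, 8.9]
grip_width: 0.0318
```

```bash
python3 - <<'E'
from h import *
s=telemetry.observe(); print(s['position'],s['tool_rot'],s['force'],s['moment'],s['grip_width'],s['qpos'][6])
E
```

```text
[ 0.46868276 -0.02388591  0.15538244] [-3.14114263e+00  5.28324870e-04  2.69599538e+00] [-2.35316446 -3.08320319  8.94088963] [-0.4622789   0.47554791  0.00921592] 0.03180208578841133 0.5908975974118158
```

arm_command --pt "-0.5 0 0 -0.003 0 0 0" --pt "-0.5 0 0 -0.003 0 0 0"

```text
clock: 15.0
position: [0.4686, -0.0239, 0.1555]
tool_rot: [-3.141, 0.0, 2.696]
force: [-0.7, -2.0, 1.1]
grip_width: 0.0322
```

```bash
python3 - <<'E'
from h import *
cv2.imwrite("pics/s11.png",cams.grab_frame("scene")); crop("pics/s11.png","pics/s11c.png",250,190,140,115,5)
s=telemetry.observe(); print(s['position'],s['tool_rot'],s['force'],s['moment'],s['grip_width'],s['qpos'][6])
E
```

```text
[ 0.4686013  -0.02386191  0.15550647] [-3.14128997e+00  1.46353301e-04  2.69612541e+00] [ 0.1570271  -3.7544595   1.66212853] [-0.7238372   0.06310886 -0.02358868] 0.031899321689922384 0.5916879811302019
```

View pics/s11c.png

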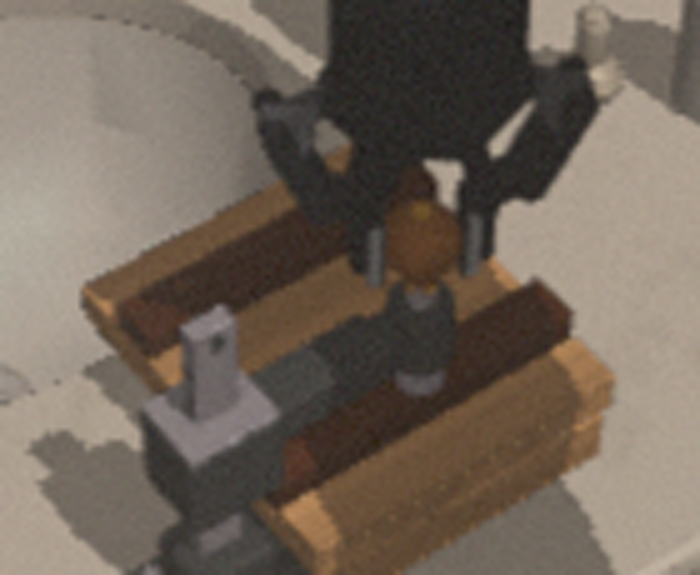

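The knob is held cleanly, so I'll begin the clockwise turn.

arm_command --pt "-0.5 0 0 0 0 0 0.18" --pt "-0.5 0 0 0 0 0 0.36" --pt "-0.5 0 0 0 0 0 0.54" --pt "-0.5 0 0 0 0 0 0.72" --pt "-0.5 0 0 0 0 0 0.9" --pt "-0.5 0 0 0 0 0 1" --pt "-0.5 0 0 0 0 0 1"

```text
clock: 15.92
position: [0.4678, -0.0244, 0.1554]
tool_rot: [-3.14, 0.001, 1.909]
force: [-5.6, -7.6, 6.7]
grip_width: 0.0319
```

```bash
python3 - <<'E'
from h import *
s=telemetry.observe(); print(s['position'],s['tool_rot'],s['force'],s['moment'],s['grip_width'],s['qpos'])
E
```

```text
[ 0.46781995 -0.02443868  0.15541834] [-3.13962033e+00  8.99172550e-04  1.90918586e+00] [-5.64069586 -7.57549242  6.73084994] [-1.49104109  1.00706253 -0.02241127] 0.03193164790101621 [ 0.32495891  0.45530804 -0.51132524  2.06673721  0.3416323   0.70229097
 -0.06888124]
```

arm_command --pt "-0.5 -0.002 -0.003 -0.0025 0 0 0.18" --pt "-0.5 -0.002 -0.003 -0.0025 0 0 0.36" --pt "-0.5 -0.002 -0.003 -0.0025 0 0 0.54" --pt "-0.5 -0.002 -0.003 -0.0025 0 0 0.72" --pt "-0.5 -0.002 -0.003 -0.0025 0 0 0.9" --pt "-0.5 -0.002 -0.003 -0.0025 0 0 1" --pt "-0.5 -0.002 -0.003 -0.0025 0 0 1"

```text
clock: 16.8
position: [0.4664, -0.0243, 0.1552]
tool_rot: [-3.138, 0.002, 1.124]
force: [-9.8, -3.1, 0.2]
grip_width: 0.0321
```

```bash
python3 - <<'E'
from h import *
s=telemetry.observe(); print(s['position'],s['tool_rot'],s['force'],s['moment'],s['grip_width'],s['qpos'])
cv2.imwrite("pics/s12.png",cams.grab_frame("scene")); crop("pics/s12.png","pics/s12c.png",250,190,140,115,5)
E
```

```text
[ 0.46637054 -0.02432737  0.15515277] [-3.13832581e+00  2.47915824e-03  1.12445685e+00] [-9.83213404 -3.12488206  0.16958734] [-0.8713359   1.65959024  0.00334385] 0.03209649454309181 [ 0.17070195  0.42955202 -0.31206977  2.07620562  0.20824885  0.66899326
 -0.72573981]
```

View pics/s12c.png

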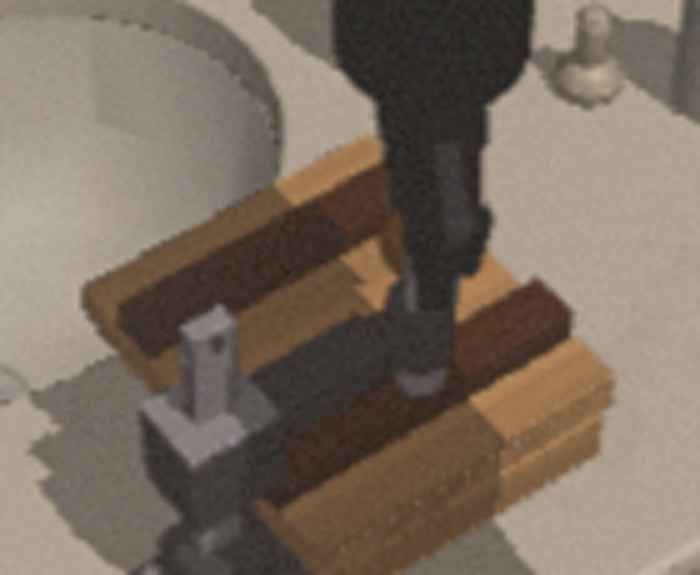

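arm_command --pt "-0.5 -0.0026 -0.0024 0 0 0 0.15" --pt "-0.5 -0.0026 -0.0024 0 0 0 0.3" --pt "-0.5 -0.0026 -0.0024 0 0 0 0.45" --pt "-0.5 -0.0026 -0.0024 0 0 0 0.6" --pt "-0.5 -0.0026 -0.0024 0 0 0 0.67" --pt "-0.5 -0.0026 -0.0024 0 0 0 0.67"

```text
clock: 17.6
position: [0.4656, -0.0237, 0.1551]
tool_rot: [-3.139, 0.004, 0.599]
force: [-11.6, 3.3, -0.7]
grip_width: 0.0319
```

```bash
python3 - <<'E'
from h import *
s=telemetry.observe(); print(s['position'],s['tool_rot'],s['force'],s['moment'],s['grip_width'],s['qpos'])
E
```

```text
[ 0.46561192 -0.02374397  0.15507551] [-3.13903424  0.00379693  0.59948396] [-11.58392696   3.27658811  -0.65553413] [-0.09036433  1.98702736  0.0613312 ] 0.03190343570516471 [ 0.06409547  0.41974675 -0.17757896  2.08304987  0.11813122  0.65260573
 -1.16401254]
```

arm_command --pt "-0.5 -0.003 -0.0035 0 0 0 0.15" --pt "-0.5 -0.003 -0.0035 0 0 0 0.3" --pt "-0.5 -0.003 -0.0035 0 0 0 0.45" --pt "-0.5 -0.003 -0.0035 0 0 0 0.6" --pt "-0.5 -0.003 -0.0035 0 0 0 0.65" --pt "-0.5 -0.003 -0.0035 0 0 0 0.65"

```text
clock: 18.35
position: [0.4649, -0.0226, 0.1548]
tool_rot: [-3.14, 0.005, 0.09]
force: [-8.7, 7.9, -7.3]
grip_width: 0.0316
```

```bash
python3 - <<'E'
from h import *
s=telemetry.observe(); print(s['position'],s['tool_rot'],s['force'],s['moment'],s['grip_width'],s['qpos'][6])
_,R=tool(); print(R.T@s['force'])
E
```

```text
[ 0.46491387 -0.02263931  0.15479548] [-3.1401595   0.00478559  0.09000581] [-8.67784419  7.85052802 -7.3337002 ] [1.49449774 1.91629363 0.01585458] 0.031596861258287916 -1.587321145820153
[-7.90189181 -8.58817956  7.38391538]
```

arm_command --pt "-0.5 -0.003 -0.0033 0.003 0 0 0" --pt "-0.5 -0.003 -0.0033 0.003 0 0 0"

```text
clock: 18.6
position: [0.4649, -0.0226, 0.1547]
tool_rot: [-3.14, 0.004, 0.09]
force: [-8.9, 5.6, -0.8]
grip_width: 0.032
```

arm_command --pt "0.3 0 0 0 0 0 0" --pt "0.3 0 0 0 0 0 0" --pt "0.3 0 0 0 0 0 0" --pt "0.3 0 0 0 0 0 0"

```text
clock: 19.1
position: [0.4667, -0.0236, 0.1554]
tool_rot: [-3.142, -0.0, 0.089]
force: [0.2, -0.8, -0.5]
grip_width: 0.0557
```

arm_command --pt "0.3 0 0 -0.2 0 0 0" --pt "0.3 0 0 -0.6 0 0 0" --pt "0.3 0 0 -1 0 0 0" --pt "0.3 0 0 -1 0 0 0" --pt "0.3 0 0 -1 0 0 0"

```text
clock: 19.73
position: [0.4664, -0.0236, 0.3051]
tool_rot: [-3.142, 0.0, 0.089]
force: [-0.6, -0.0, -0.5]
grip_width: 0.0555
```

```bash
python3 - <<'E'
from h import *
import pickle
cv2.imwrite("pics/s13.png",cams.grab_frame("scene")); crop("pics/s13.png","pics/s13c.png",250,210,140,115,5)
cv2.imwrite("pics/d13.png",cams.grab_frame("side")); crop("pics/d13.png","pics/d13c.png",260,175,110,135,4)
s=telemetry.observe();W=cams.get_calibration("wrist");cv2.imwrite("pics/w13.png",cams.grab_frame("wrist"));pickle.dump((s,W),open("w13.pkl","wb"))
print(s['position'],s['tool_rot'],s['force'])
E
```

```text
[ 0.46611151 -0.02364646  0.30429639] [-3.14151323e+00  1.91588330e-03  8.88959581e-02] [ 0.25185234 -0.64943472 -0.19251103]
```

View pics/s13c.png

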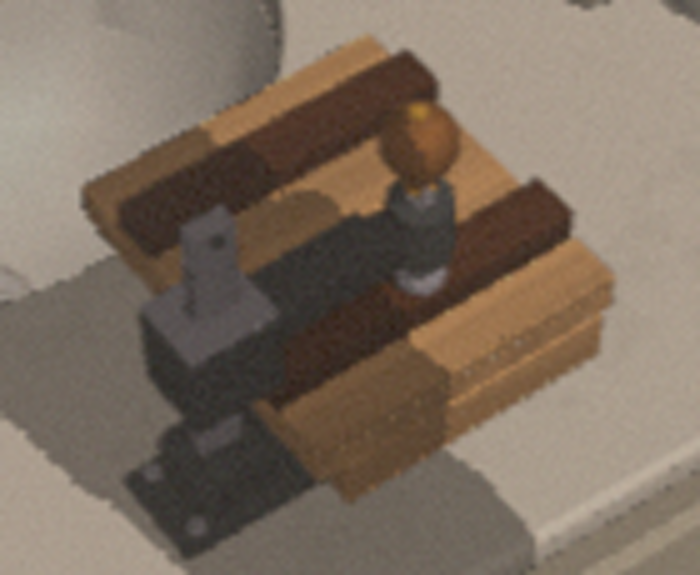

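View pics/d13c.png

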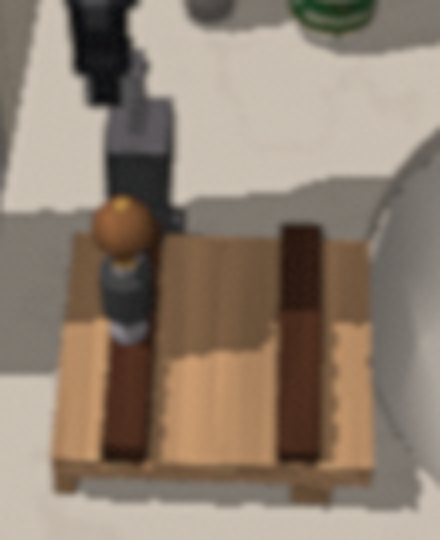

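View pics/w13.png

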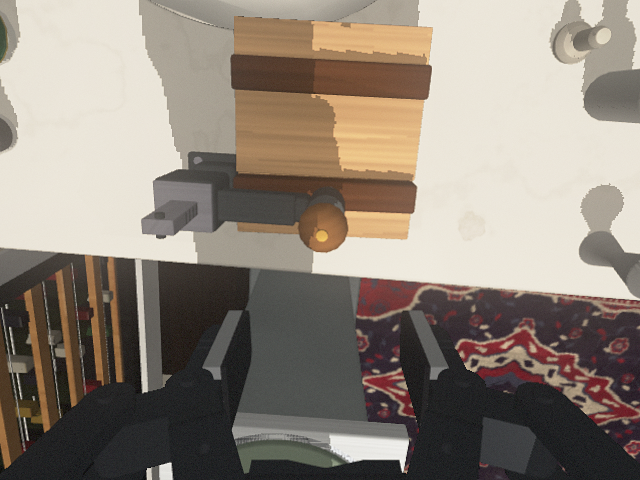

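```bash
python3 - <<'E'
from h import *
S=cams.get_calibration("scene");D=cams.get_calibration("side")
k=np.array([.4675,-.0225,.156])
for n,c in(("scene",S),("side",D)): print(n,'px per mm y',proj(c,k+[0,.001,0])-proj(c,k),'per mm z',proj(c,k+[0,0,.001])-proj(c,k))
def fit(f,cx,cy):
    im=cv2.imread(f); p=im[cy-16:cy+16,cx-16:cx+16].astype(float)
    p=cv2.resize(p,None,fx=8,fy=8,interpolation=cv2.INTER_CUBIC)
    r=p[...,2]/(p.sum(2)+1); b=p[...,0]/(p.sum(2)+1)
    m=((r-b>.30)&(p[...,2]>55)).astype(np.uint8)
    n,l,st,ct=cv2.connectedComponentsWithStats(m); 
    i=l[128,128]; 
    if i==0: return None
    cs=cv2.findContours((l==i).astype(np.uint8),0,1)[0]; c=max(cs,key=len)
    (x,y),R=cv2.minEnclosingCircle(c); 
    return (x+.5)/8-.5+cx-16,(y+.5)/8-.5+cy-16,R/8,st[i,4]/64
for f in ("s9","s10","s13"): print(f,fit(f"pics/{f}.png",334,238))
for f in ("d9","d13"): print(f,fit(f"pics/{f}.png",291,232))
E
python3 -c "
import cv2,numpy as np
a=[cv2.resize(cv2.imread('pics/%s.png'%f)[220:300,270:350],None,fx=5,fy=5,interpolation=2) for f in('s9','s13')]
cv2.imwrite('pics/cmp.png',np.hstack(a))"
```

```text
scene px per mm y [-0.4037983   0.20653744] per mm z [ 0.01438706 -0.32692395]
side px per mm y [ 0.04946761 -0.36671143] per mm z [-0.0187054  -0.28854562]
s9 None
s10 None
s13 None
d9 None
d13 None
```

View pics/cmp.png

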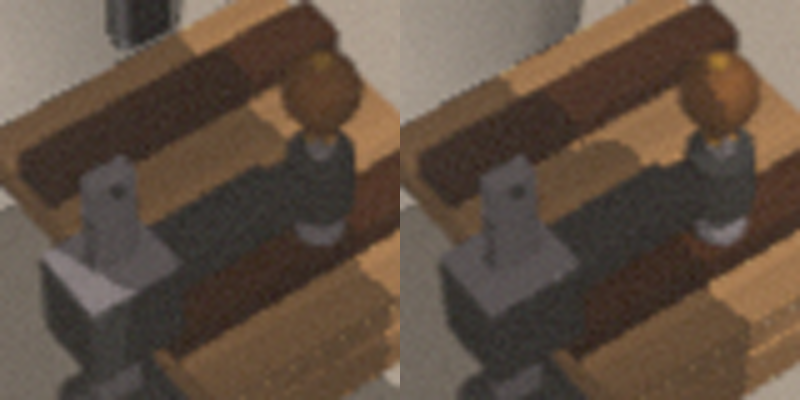

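```bash
python3 - <<'E'
from h import *
import pickle
s,W=pickle.load(open("w13.pkl","rb"))
P={k:onz(W,*p,z).round(4)[:2] for k,(p,z) in dict(gl=((430,82),.068),lo=((415,196),.068),b1=((432,28),.052),b2=((408,239),.052),b3=((421.5,140),.052)).items()}
print(P)
a,b=P['b1'],P['b2']; d=(b-a)/np.linalg.norm(b-a); n=np.array([-d[1],d[0]])
for k in('gl','lo','b3'): print(k,(P[k]-a)@n)
print(telemetry.observe()['clock'])
a=cv2.imread('pics/s0.png') if 0 else cv2.imread('pics/scene0.png');b=cv2.imread('pics/s13.png')
cv2.imwrite('pics/by.png',np.hstack([a[150:400,150:480],b[150:400,150:480]]))
E
```

```text
{'gl': array([ 0.5696, -0.0988]), 'lo': array([ 0.4771, -0.1016]), 'b1': array([ 0.6105, -0.0971]), 'b2': array([ 0.4327, -0.1053]), 'b3': array([ 0.5235, -0.1031])}
gl -0.00018607892709187094
lo -0.001650551545925354
b3 0.0019855160879910633
19.875
```

View pics/by.png

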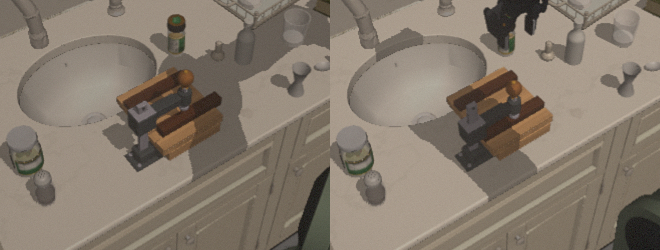

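The strip is flush within about 2 mm, the bystanders haven't moved, and the tool is clear. I'm handing in.

```bash
python3 -c "
from workcell import job
print(job.job_done())"
```

```text
the job is handed in; nothing more can be done
None
```

I handed the job in at about 20 s with all three steps done. The clamping force of about 37 N is an estimate, because I had no direct reading of the pad force.

- **Strip:** I pushed it about 20 mm along its groove. The last picture put its end about 1.5 mm from the board's edge line, but that measurement is only good to about 2 mm.
- **Jaw:** I slid it down with two fingers straddling the bar, at about 3 N. Once the pad touched, I pressed to about 22 N and the jaw tilted and bound, well under the 40 N limit.
- **Screw:** I turned the knob 2.61 rad clockwise, let go and lifted clear. The 37 N figure is about 11.5 N left by binding plus about 10 N per rad of turn. The knob moved about 1.2 mm in the scene picture, which roughly matches the extra tilt expected. The knob carries no mark, so I could not rule out slip, but nothing pointed to it.
- **Off the ideal:** I gripped the knob slightly off-centre, so side forces reached about 12 N during the turn. The grip width read 32 mm on the 34 mm ball, and I did not resolve why.
- **Surroundings:** The board and the bystanders look unmoved compared with the first picture.

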